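# Fasten the orange job tag on the stud of the job board

### The job

Fasten the orange tag plate on the job board: tilt its oblong eye past the wide brass head of the stud, then level the plate so that it lies flat on the board, caught under the head, and let go. Leave the blue plate with the small round hole where it lies.

Things in the scene. Friction and masses are not known exactly. Their poses are not given: they have to be found in the camera images.
- tag_grip (a point): Centre of the black grip block on the loose ORANGE tag plate (90 g), 21 mm above the plate's underside. Plate's axes: z up, -x from block to eye. Block 26 (x) by 20 (y) by 34 mm high, standing on the plate's top face: pinch it across y or x. The plate is 4 mm thick and 72 mm wide (y), and reaches from 25 mm behind the block's centre (+x) to 89 mm ahead of it (-x).
- tag_eye (a point): Centre of the orange plate's oblong eye, half-way through the 4 mm plate, 64 mm along -x from the block's centre and 19 mm below it; plate's axes. The eye is 34 mm (x) by 56 mm (y, the long way), corners cut; the end bar beyond it (-x) is 8 mm wide. It passes the head with the eye end 30 to 45 degrees down: end bar lowered beyond the head, drawn under it to the neck, block end lowered.
- stud_top (a point): Centre of the top of the fixed stud, 36 mm above the desk: round brass head 40 mm across, 4 mm thick; neck 8 mm across; head's underside 20 mm above the dark board's flat top, itself 12 mm above the desk. Board's axes: z up; it reaches 50 mm to -x, 105 to +x, 42 to +y, 105 to -y. A circuit board is fixed on it from 45 mm on -y, so lay the tag with its grip block to +x of the stud.
- spare_grip (a point): Centre of the black grip block on the loose BLUE plate, a bystander: same outline and block as the orange plate, but with a plain round hole 18 mm wide that cannot pass the head.

How it is judged:
By the outcome, as a careful person would: the job done as asked, in the order asked, and still so for the second after the job is handed in, with the robot touching nothing.
It also fails if it takes over 38 s, if anything falls off the work surface, if the arm or the gripper's body presses on something with over 40 N, if the wrist force passes 120 N, or if a joint passes its speed limit or range.

### The arm

A 6-joint arm with a two-finger parallel gripper is mounted at the origin on a cart in front of the work surface, level with it; the furniture and walls round the work are solid. World frame = base frame: x ahead of the robot, y to its left, z up, the work surface at z = 0. Lengths are in mm, angles in rad, forces in N, time in s.
With the tool pointing down it reaches from about 300 to 775 mm from the base axis. Payload 14.6 kg.
Tool frame: the origin (TCP) lies on the front face of the gripper's body, between the roots of the fingers; the fingertips stand 97 mm ahead of it and the grasp point (between the pads) lies 78 mm ahead of it; z points along the fingers, y is the direction in which the jaws open and shut (so a half turn about z gives the same grasp; the last joint's range is limited). The gripper opens to 94 mm and grips with 3 to 60 N. Pads are 16 mm wide; open, the fingers measure 119 mm over their backs; the gripper's body (75 mm by 177 mm) begins 78 mm behind the grasp point.
Start: joints at [-1.34, 0.3, 1.521, -0, 1.321, -0.067], TCP at [161.373, -525.784, 302.646] pointing down, gripper open.
Joint ranges: [-3.03, 3.03], [-0.79, 2.21], [0.23, 2.52], [-1.04, 4.18], [0, 3.07], [-2.55, 2.55]. Speed limits (rad/s): [2.22, 2.22, 2.57, 3.14, 3.14, 3.14].

### API

Orientations are given as [roll, pitch, yaw] about the fixed x, y, z axes, in that order (R = Rz(yaw) Ry(pitch) Rx(roll)).
In Python, from cell import manip, eyes, finder gives the robot as it stands.
- The arm moves only by the tool drive_tool, never from a script. Its argument "rows" is a list of rows, each an object with "offset": the shift along the tool's x, y, z in mm, a list of three; "spin": the turn about the tool's z in degrees; "jaw": the finger opening in mm, from 0 to 94. In form: [{"offset": [dx, dy, dz], "spin": spin, "jaw": jaw}, ...]. A call has 1 to 20 rows; each row shifts and turns the commanded pose from where the row before left it, along the tool's axes as they then stand; what a row does not reach is not made up. A row lasts 1/10 s, in which the tool goes at most 50 mm and 8.59 degrees, less where a joint would pass 70% of its speed; a pose out of reach is approached as far as the arm can. A call is refused whole if a number of a shift passes 50 or a number of a turn 8.59, either way. A call with a gripper value outside its range is refused whole. The fingers move at their own pace and stop on an object; "force" is the grip in N (left out, the last holds). Time passes only in rows, so rows that do not move let the fingers close. It gives the time, the measured TCP pose, the force and the opening at its end, in the units of the state.
- manip.read_state(): the state, without advancing time (a new reading comes with each control period).
- eyes.camera(name): name is "scene" or "top"; returns a dict with "color" (384x512x3 uint8, blue, green, red), "depth" (384x512 float32, mm along the optical axis (not along the pixel's ray), 0 where there is no reading), "vfov" (degrees; the focal length in pixels is half the picture's height over the tangent of half this angle, whatever the lens; pixels are square), "cx", "cy" (the principal point, pixels), "D" ([k1, k2, p1, p2, k3] as OpenCV has them; the pictures are not rectified), "rvec" (rotation vector, rad) and "tvec" (3), from world to camera coordinates, as OpenCV has them. Camera axes: x right, y down, z forward; pixel columns grow to the right and rows downward; lengths in mm; the calibration is good to about 2 mm. A picture is of the moment at which its call begins.
- manip.sign_off(): hands the job in, once; it reports no verdict.
Trained networks look in the newest picture that a camera, given by its name, has taken for a name from the list of things; names that differ only in an ending like _2 or _b are one class to them, and where a whole thing is asked for, a point or a joint stands for the part that bears it (a point fixed in the world has none). Each returns a list of dicts, best first, with "p" (0 to 1); they miss things now and then, are a little off and sometimes report something else, mostly with a low value. They report only what shows in the picture. A call takes as long as a camera call.
- finder.find_in(camera, target): "uv" ([column, row] in pixels, amid what is visible of it).
The state is a dict: "clock": time; "joints": joint angles; "qd": joint speeds; "effort": joint torques, N m; "eef_pos": TCP position; "eef_rot": TCP orientation; "wrist_force": force on the tool from outside, world axes, zero at the start; "moment": the same for the moment, N m; "finger_gap": finger opening in mm.
Only numpy, scipy, OpenCV 4.12 (cv2) and the standard library are available. Lean on these libraries where they do the work, as an engineer would, in place of code of your own. Each camera call takes 0.05 s, during which the arm holds its last target. There are 200 camera calls.

## Working session

There is one attempt and no reset: what is moved stays moved. The work goes in short steps, Python scripts to look and compute and a tool call to move; the robot and the scene stay as the last step left them, time stands still between calls to the robot, and variables do not carry over. Pictures are saved under pics/ and viewed, about 8 in all and at most 12, crops included, and the job is handed in when it is done.

Besides the shell and the picture viewer there is one more tool, called after "Request:" as name([rows], argument=value, ...), one row to a line, values as JSON. drive_tool: Moves the arm, as the interface text tells. Its arguments: {"type":"object","properties":{"rows":{"type":"array","items":{"type":"object","properties":{"offset":{"type":"array","items":{"type":"number"}},"spin":{"type":"number"},"jaw":{"type":"number"}}}},"force":{"type":"number"}},"required":["rows"]}

```bash
ls; mkdir -p pics; cat > h.py <<'E'
import numpy as np, cv2
from cell import manip, eyes, finder
def cam(n):
    c=eyes.camera(n); h=c["color"].shape[0]
    f=h/2/np.tan(np.radians(c["vfov"])/2)
    c["K"]=np.array([[f,0,c["cx"]],[0,f,c["cy"]],[0,0,1.]]); c["R"]=cv2.Rodrigues(np.array(c["rvec"],float))[0]
    c["D"]=np.array(c["D"],float); c["t"]=np.array(c["tvec"],float).ravel(); return c
def ray(c,uv):
    p=cv2.undistortPoints(np.array(uv,float).reshape(-1,1,2),c["K"],c["D"]).reshape(-1,2)
    return np.c_[p,np.ones(len(p))]
def atz(c,uv,z):
    d=ray(c,uv)@c["R"]; o=-c["R"].T@c["t"]; return o+d*((z-o[2])/d[:,2])[:,None]
def bydepth(c,uv):
    r=ray(c,uv); z=np.array([c["depth"][int(round(v)),int(round(u))] for u,v in np.array(uv).reshape(-1,2)])
    return (r*z[:,None]-c["t"])@c["R"]
def cloud(c):
    h,w=c["depth"].shape; uv=np.stack(np.meshgrid(np.arange(w),np.arange(h)),-1).reshape(-1,2)
    r=ray(c,uv); return ((r*c["depth"].reshape(-1,1)-c["t"])@c["R"]).reshape(h,w,3)
def px(c,P): return cv2.projectPoints(np.array(P,float).reshape(-1,3),np.array(c["rvec"],float),c["t"],c["K"],c["D"])[0].reshape(-1,2)
E
python3 - <<'E'
from h import *
print(manip.read_state())
for n in ("top","scene"):
    c=cam(n); cv2.imwrite(f"pics/{n}0.png",c["color"]); print(n,c["vfov"],-c["R"].T@c["t"])
    for t in ("tag_grip","tag_eye","stud_top","spare_grip"):
        for d in finder.find_in(n,t)[:2]: print(t,d,bydepth(c,[d["uv"]]).round(1))
E
```

```text
pics
{'clock': 0.0, 'joints': array([-1.33957859e+00,  3.00489515e-01,  1.52156063e+00,  5.58887807e-07,
        1.32068630e+00, -6.66104371e-02]), 'qd': array([-1.05169626e-03, -1.18951346e-03, -5.74390822e-05, -6.61868530e-06,
       -7.41393405e-05, -7.14293645e-04]), 'effort': array([-6.69790079e-04, -5.31799257e+01, -3.52739882e+01,  7.07957265e-02,
        2.43414275e-02, -1.22065353e-04]), 'eef_pos': array([ 161.35416938, -525.65253787,  302.08481159]), 'eef_rot': array([-3.14045143e+00, -7.66727437e-05,  2.97827996e-01]), 'wrist_force': array([-0.39901134, -0.59586648, -0.25623612]), 'moment': array([-0.02288607, -0.04127628,  0.00234789]), 'finger_gap': 94.03678586997138}
top 45.01644173748565 [ 346.38704456 -289.5743029   901.55363354]
tag_grip {'uv': [216.1, 178.5], 'p': 0.73} [[ 509.4 -184.3    2. ]]
tag_eye {'uv': [214.7, 178.1], 'p': 0.87} [[ 510.4 -181.4    0.8]]
stud_top {'uv': [357.5, 187.1], 'p': 0.89} [[ 493.2 -461.4   13.3]]
spare_grip {'uv': [261.2, 190.9], 'p': 0.74} [[ 485.4 -273.6    3. ]]
scene 46.26191154721169 [ 111.67541539 -990.15379966  427.35102556]
tag_grip {'uv': [249.2, 201.7], 'p': 0.63} [[ 515.4 -182.5   12.3]]
tag_eye {'uv': [242.4, 201.8], 'p': 0.85} [[ 510.1 -158.7    3.6]]
stud_top {'uv': [310.7, 271.8], 'p': 0.96} [[ 477.3 -480.1   14.5]]
spare_grip {'uv': [259.2, 224.9], 'p': 0.68} [[ 491.4 -274.4    2.8]]
```

```bash
python3 - <<'E'
import cv2
a=cv2.imread("pics/top0.png");cv2.imwrite("pics/t0.png",cv2.resize(a[90:290,170:440],None,fx=2.9,fy=2.9,interpolation=cv2.INTER_CUBIC))
b=cv2.imread("pics/scene0.png");cv2.imwrite("pics/s0.png",cv2.resize(b,(800,600)))
E
```

```text
(no output)
```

View pics/t0.png

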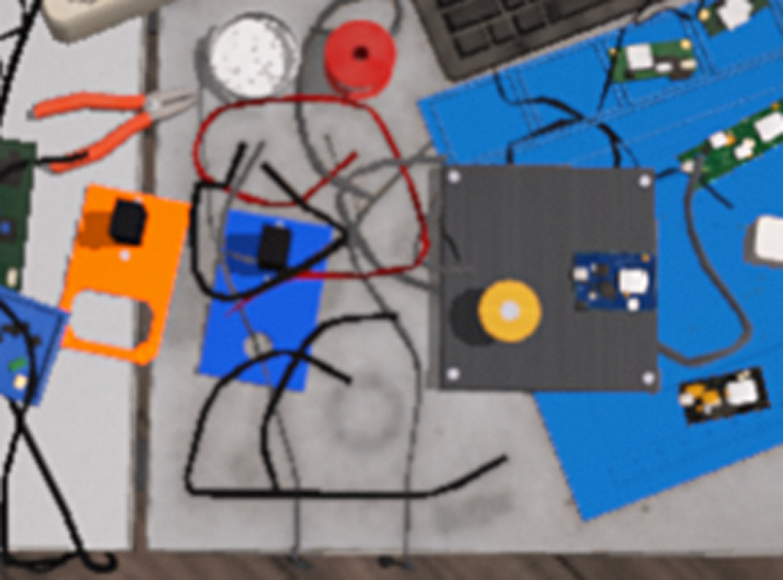

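View pics/s0.png

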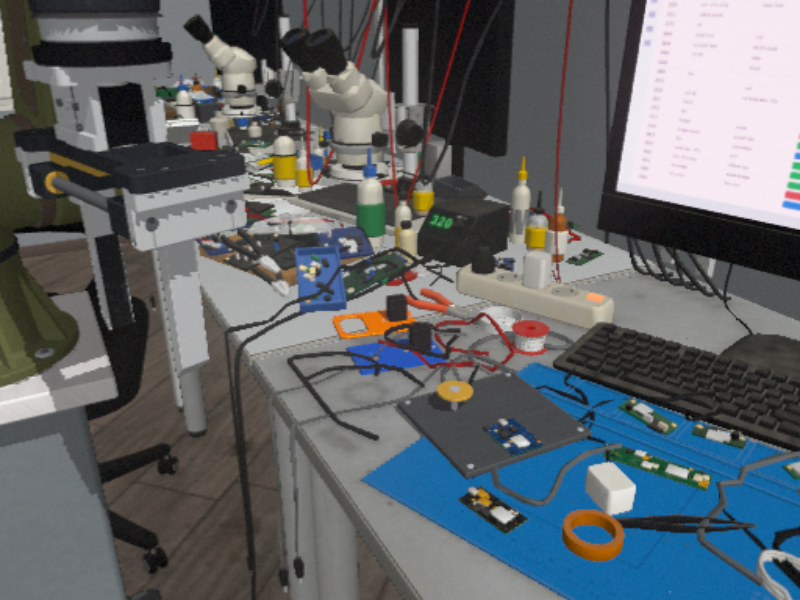

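```bash
cat >> h.py <<'E'
def mask(c,name):
    hsv=cv2.cvtColor(c["color"],cv2.COLOR_BGR2HSV)
    lo,hi={"orange":((8,200,150),(17,255,255)),"brass":((18,130,120),(28,255,255)),"board":((0,0,45),(180,70,95))}[name]
    return cv2.inRange(hsv,lo,hi)
def big(m):
    n,l,s,ce=cv2.connectedComponentsWithStats(m); i=1+np.argmax(s[1:,4]); return (l==i),s[i],ce[i]
E
python3 - <<'E'
from h import *
c=cam("top")
m=mask(c,"orange").copy(); m[:,:180]=0; m[:150]=0
b,s,ce=big(m); print("orange",s,ce)
cnt=max(cv2.findContours(b.astype('uint8'),cv2.RETR_EXTERNAL,cv2.CHAIN_APPROX_NONE)[0],key=cv2.contourArea).reshape(-1,2)
W=atz(c,cnt,4)[:,:2].astype('float32'); r=cv2.minAreaRect(W); print("plate",r, cv2.boxPoints(r).round(1).tolist())
m=mask(c,"brass").copy(); b,s,ce=big(m); print("brass",s,ce)
cnt=max(cv2.findContours(b.astype('uint8'),cv2.RETR_EXTERNAL,cv2.CHAIN_APPROX_NONE)[0],key=cv2.contourArea).reshape(-1,2)
W=atz(c,cnt,36)[:,:2].astype('float32'); print("head",cv2.minEnclosingCircle(W),cv2.minAreaRect(W))
# block top: dark with depth height
P=cloud(c); z=P[...,2]; 
for n,(u,v) in {"tag":(214,166),"spare":(264,175)}.items():
    sl=np.s_[v-14:v+14,u-14:u+14]; q=P[sl][(z[sl]>30)&(z[sl]<46)]; print(n,len(q),q.mean(0) if len(q) else z[sl].max(),cv2.minAreaRect(q[:,:2].astype('float32')) if len(q) else '')
print("board z",np.median(z[170:180,325:345]),"desk z",np.median(z[240:260,250:300]), "head z",np.median(z[194:199,340:352]))
# board corners screws (crop px)/2.9
scr=np.array([[454,176],[644,181],[453,374],[648,378]])/2.9+[170,90]; print(atz(c,scr,13).round(1))
E
```

```text
orange [ 191  154   45   62 1232] [213.4512987  179.86850649]
plate ((498.4039306640625, -175.5119171142578), (71.04520416259766, 113.90290832519531), 77.7239761352539) [[435.20001220703125, -198.10000610351562], [546.5, -222.3000030517578], [561.5999755859375, -152.89999389648438], [450.29998779296875, -128.6999969482422]]
brass [335 187  21  21 304] [345.16118421 196.86842105]
head ((470.4619445800781, -433.2640075683594), 20.055822372436523) ((470.259765625, -432.8855285644531), (38.07756042480469, 38.405479431152344), 89.3564453125)
tag 152 [ 527.79449818 -183.01166144   37.54196914] ((528.4380493164062, -182.48504638671875), (20.47749137878418, 26.16472625732422), 77.58103942871094)
spare 147 [ 512.70742097 -280.359042     37.97920088] ((513.5947265625, -280.25836181640625), (20.195270538330078, 25.5065975189209), 81.06983184814453)
board z 12.69789332980519 desk z 0.8380608353296495 head z 36.65725552073928
[[ 565.3 -401.6   13. ]
 [ 563.6 -531.9   13. ]
 [ 430.3 -399.7   13. ]
 [ 428.7 -530.5   13. ]]
```

Request:
drive_tool([
  {"offset":[0,0,0],"spin":7.35,"jaw":50},
  {"offset":[0,0,0],"spin":7.35,"jaw":50},
  {"offset":[0,0,0],"spin":7.35,"jaw":50},
  {"offset":[0,0,0],"spin":7.35,"jaw":50},
  {"offset":[18.4,-25.8,0],"spin":0,"jaw":50},
  {"offset":[18.4,-25.8,0],"spin":0,"jaw":50},
  {"offset":[18.4,-25.8,6],"spin":0,"jaw":50},
  {"offset":[18.4,-25.8,6],"spin":0,"jaw":50},
  {"offset":[18.4,-25.8,6],"spin":0,"jaw":50},
  {"offset":[18.4,-25.8,6],"spin":0,"jaw":50},
  {"offset":[18.4,-25.8,6],"spin":0,"jaw":50},
  {"offset":[18.4,-25.8,6],"spin":0,"jaw":50},
  {"offset":[18.4,-25.8,6],"spin":0,"jaw":50},
  {"offset":[18.4,-25.8,6],"spin":0,"jaw":50},
  {"offset":[18.4,-25.8,6],"spin":0,"jaw":50},
  {"offset":[18.4,-25.8,6],"spin":0,"jaw":50},
  {"offset":[18.4,-25.8,6],"spin":0,"jaw":50},
  {"offset":[18.4,-25.8,6],"spin":0,"jaw":50},
  {"offset":[18.4,-25.8,6],"spin":0,"jaw":50},
  {"offset":[18.4,-25.8,6],"spin":0,"jaw":50},
])

```text
clock: 2.55
eef_pos: [538.1, -184.4, 218.5]
eef_rot: [3.142, -0.0, -0.215]
wrist_force: [0.1, 0.1, 0.6]
finger_gap: 50.5
```

Request:
drive_tool([
  {"offset":[0,0,30],"spin":0,"jaw":50},
  {"offset":[0,0,30],"spin":0,"jaw":50},
  {"offset":[0,0,25],"spin":0,"jaw":40},
  {"offset":[0,0,12],"spin":0,"jaw":30},
  {"offset":[0,0,0],"spin":0,"jaw":15},
  {"offset":[0,0,0],"spin":0,"jaw":15},
  {"offset":[0,0,0],"spin":0,"jaw":15},
  {"offset":[0,0,0],"spin":0,"jaw":15},
], force=3)

```text
clock: 3.35
eef_pos: [537.5, -185.6, 122.8]
eef_rot: [3.141, -0.002, -0.215]
wrist_force: [0.1, -0.7, 2.8]
finger_gap: 20.3
```

Request:
drive_tool([
  {"offset":[0,0,-10],"spin":0,"jaw":15},
  {"offset":[0,0,-10],"spin":0,"jaw":15},
  {"offset":[0,0,-10],"spin":0,"jaw":15},
  {"offset":[0,0,-10],"spin":0,"jaw":15},
  {"offset":[0,0,-10],"spin":0,"jaw":15},
  {"offset":[0,0,-10],"spin":0,"jaw":15},
  {"offset":[0,0,0],"spin":0,"jaw":15},
])

```text
clock: 4.05
eef_pos: [537.6, -185.6, 183.3]
eef_rot: [3.141, -0.002, -0.215]
wrist_force: [0.5, 0.7, -0.2]
finger_gap: 19.9
```

```bash
cat >> h.py <<'E'
def tilt():
    """fit a plane to the orange points seen by both cameras; return tilt, axis dir, centroid"""
    out={}
    for n in ("top","scene"):
        c=cam(n); m=mask(c,"orange")
        P=cloud(c); ok=(m>0)&(c["depth"]>0)&(P[...,0]>350)&(P[...,0]<650)&(P[...,1]>-560)&(P[...,1]<-110)&(P[...,2]>3)&(P[...,2]<170)
        ok=big(ok.astype('uint8'))[0]; ok=cv2.erode(ok.astype('uint8'),np.ones((3,3)))>0
        q=P[ok]; ce=np.median(q,0); q=q[np.linalg.norm(q-ce,axis=1)<90]; ce=q.mean(0)
        nrm=np.linalg.svd(q-ce)[2][2]; nrm*=np.sign(nrm[2]); r=np.abs((q-ce)@nrm)
        q=q[r<4]; ce=q.mean(0); nrm=np.linalg.svd(q-ce)[2][2]; nrm*=np.sign(nrm[2])
        e=np.array([nrm[2],0,-nrm[0]]); 
        print(n,len(q),"tilt",np.degrees(np.arccos(nrm[2])).round(1),"n",nrm.round(3),"ce",ce.round(1),"low",q[np.argmin(q[:,2])].round(1),"high",q[np.argmax(q[:,2])].round(1))
        out[n]=(c,q,nrm,ce)
    return out
E
python3 - <<'E'
from h import *
o=tilt(); c=o["scene"][0]; cv2.imwrite("pics/s1.png",cv2.resize(c["color"][100:260,120:360],None,fx=3,fy=3))
E
```

```text
top 13 tilt 68.3 n [0.351 0.86  0.37 ] ce [ 498.8 -167.3   60.8] low [ 492.4 -164.9   58.1] high [ 502.6 -169.1   63.8]
scene 151 tilt 5.6 n [-0.097  0.016  0.995] ce [ 505.9 -198.6   61. ] low [ 446.2 -200.    54.5] high [ 535.8 -204.3   65.4]
```

View pics/s1.png

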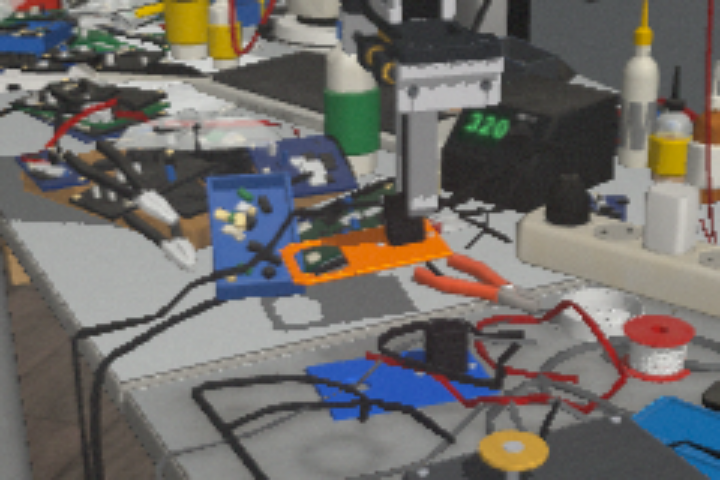

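Request:
drive_tool([
  {"offset":[0,0,-7],"spin":0,"jaw":15},
  {"offset":[0,0,-8],"spin":-5.75,"jaw":15},
  {"offset":[0,0,0],"spin":-5.75,"jaw":15},
  {"offset":[5.4,20.7,0],"spin":0,"jaw":15},
  {"offset":[5.4,20.7,0],"spin":0,"jaw":15},
  {"offset":[5.4,20.7,0],"spin":0,"jaw":15},
  {"offset":[5.4,20.7,0],"spin":0,"jaw":15},
  {"offset":[5.4,20.7,0],"spin":0,"jaw":15},
  {"offset":[5.4,20.7,0],"spin":0,"jaw":15},
  {"offset":[5.4,20.7,0],"spin":0,"jaw":15},
  {"offset":[5.4,20.7,0],"spin":0,"jaw":15},
  {"offset":[5.4,20.7,0],"spin":0,"jaw":15},
  {"offset":[5.4,20.7,0],"spin":0,"jaw":15},
  {"offset":[5.4,20.7,0],"spin":0,"jaw":15},
  {"offset":[5.4,20.7,0],"spin":0,"jaw":15},
  {"offset":[0,0,15],"spin":0,"jaw":15},
  {"offset":[0,0,0],"spin":0,"jaw":15},
], force=15)

```text
clock: 5.85
eef_pos: [597.6, -434.2, 178.3]
eef_rot: [-3.139, 0.004, -0.015]
wrist_force: [0.1, 0.3, -1.1]
finger_gap: 19.9
```

```bash
python3 - <<'E'
from h import *
o=tilt(); c=o["scene"][0]; cv2.imwrite("pics/s2.png",cv2.resize(c["color"][140:320,240:440],None,fx=3.3,fy=3.3))
c,q,n,ce=o["scene"]; 
s=manip.read_state(); print(s["eef_pos"],s["wrist_force"])
# extent along plate axis
d=q-s["eef_pos"]; print("x extent rel TCP",np.percentile(d[:,0],[0,1,99,100]).round(1),"y",np.percentile(d[:,1],[0,1,99,100]).round(1))
i=np.argsort(q[:,0])[:8]; print("front pts",q[i].mean(0).round(1)); 
E
```

```text
return _methods._mean(a, axis=axis, dtype=dtype,
  ret = um.true_divide(
h.py:33: RuntimeWarning: Mean of empty slice.
  q=P[ok]; ce=np.median(q,0); q=q[np.linalg.norm(q-ce,axis=1)<90]; ce=q.mean(0)
h.py:35: RuntimeWarning: Mean of empty slice.
  q=q[r<4]; ce=q.mean(0); nrm=np.linalg.svd(q-ce)[2][2]; nrm*=np.sign(nrm[2])
Traceback (most recent call last):
  File "h.py", line 37, in tilt
    print(n,len(q),"tilt",np.degrees(np.arccos(nrm[2])).round(1),"n",nrm.round(3),"ce",ce.round(1),"low",q[np.argmin(q[:,2])].round(1),"high",q[np.argmax(q[:,2])].round(1))
                                                                                                           ~~~~~~~~~^^^^^^^^
ValueError: attempt to get argmin of an empty sequence
```

```bash
sed -i 's/for n in ("top","scene"):/for n in ("scene",):/; s/((8,200,150),(17,255,255))/((7,150,60),(17,255,255))/' h.py
python3 - <<'E'
from h import *
c=cam("scene"); cv2.imwrite("pics/s2.png",cv2.resize(c["color"][140:320,200:440],None,fx=3.3,fy=3.3))
o=tilt(); c,q,n,ce=o["scene"]; 
s=manip.read_state(); print(s["eef_pos"],s["wrist_force"])
i=np.argsort(q[:,0])[:8]; print("front pts",q[i].mean(0).round(1), "ymin/max",q[:,1].min(),q[:,1].max()); 
E
```

```text
scene 626 tilt 5.4 n [-0.094 -0.002  0.996] ce [ 560.4 -440.7   58.1] low [ 502.8 -455.3   51. ] high [ 606.6 -465.4   63.7]
[ 598.42508956 -433.92948294  181.66302216] [-0.54957184  0.04698628 -1.12139653]
front pts [ 501.9 -443.8   53. ] ymin/max -469.64464212658305 -400.96548178378924
```

View pics/s2.png

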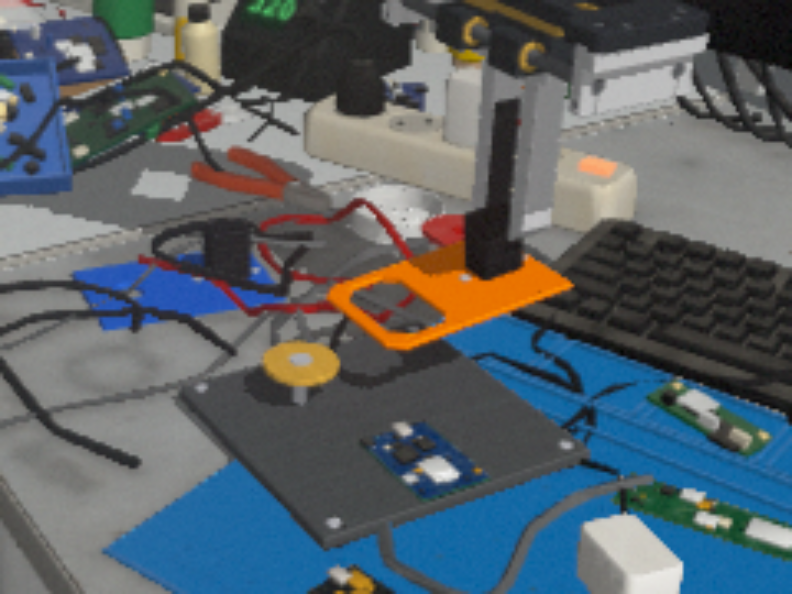

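```bash
python3 - <<'E'
from h import *
c=cam("scene"); m=mask(c,"brass"); P=cloud(c); m[~((P[...,0]>420)&(P[...,0]<520)&(P[...,1]<-390)&(P[...,1]>-480)&(P[...,2]>20))]=0
b,s,ce=big(m); cnt=max(cv2.findContours(b.astype('uint8'),cv2.RETR_EXTERNAL,cv2.CHAIN_APPROX_NONE)[0],key=cv2.contourArea).reshape(-1,2)
W=atz(c,cnt,36)[:,:2].astype('float32'); print(s,cv2.minEnclosingCircle(W),W.min(0),W.max(0)); q=P[b]; print(q.mean(0),q.min(0),q.max(0))
print(manip.read_state()["eef_pos"])
E
```

```text
[280 243  23  14 218] ((465.8038024902344, -434.2565612792969), 21.849241256713867) [ 446.2206  -455.70944] [ 486.8472  -414.22366]
[ 466.55931739 -435.13874722   35.43005504] [ 448.46396145 -452.09166277   31.74411049] [ 486.81942315 -413.42630621   37.48004291]
[ 598.5394472  -434.02693781  182.13547986]
```

Request:
drive_tool([
  {"offset":[0,0,11],"spin":0,"jaw":15},
  {"offset":[0,0,11],"spin":0,"jaw":15},
  {"offset":[0,0,11],"spin":0,"jaw":15},
  {"offset":[0,0,0],"spin":0,"jaw":15},
  {"offset":[-6,0,0],"spin":0,"jaw":15},
  {"offset":[-6,0,0],"spin":0,"jaw":15},
  {"offset":[-6.5,0,0],"spin":0,"jaw":15},
  {"offset":[0,0,-5],"spin":0,"jaw":15},
  {"offset":[0,0,-5.5],"spin":0,"jaw":15},
  {"offset":[-3.6,0,-7],"spin":0,"jaw":15},
  {"offset":[-3.6,0,-7],"spin":0,"jaw":15},
  {"offset":[0,0,0],"spin":0,"jaw":15},
  {"offset":[0,0,0],"spin":0,"jaw":15},
], force=3)

```text
clock: 7.35
eef_pos: [572.6, -434.4, 173.5]
eef_rot: [3.141, -0.0, -0.015]
wrist_force: [0.2, 0.2, -0.6]
finger_gap: 19.9
```

```bash
python3 - <<'E'
from h import *
c=cam("scene"); cv2.imwrite("pics/s3.png",cv2.resize(c["color"][180:290,240:400],None,fx=4.5,fy=4.5))
o=tilt(); c,q,n,ce=o["scene"]; 
s=manip.read_state(); print(s["eef_pos"],s["wrist_force"],s["moment"])
i=np.argsort(q[:,0])[:8]; print("front pts",q[i].mean(0).round(1)); 
E
```

```text
scene 662 tilt 15.5 n [-0.268  0.006  0.964] ce [ 544.1 -441.8   45.2] low [ 485.9 -443.1   28. ] high [ 588.3 -448.    58.2]
[ 572.62952643 -434.27542764  172.7965538 ] [ 0.1216591  -0.41058657  0.55393765] [0.05996472 0.04586048 0.00434584]
front pts [ 485.1 -452.6   29.2]
```

View pics/s3.png

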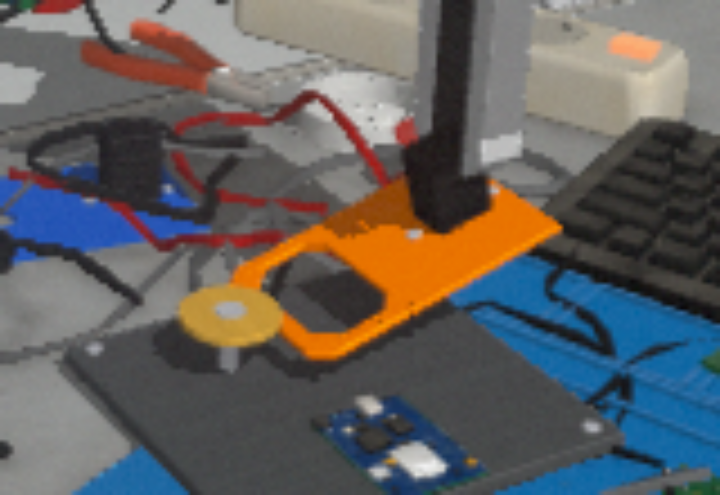

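Request:
drive_tool([
  {"offset":[-5,0,-6.7],"spin":0,"jaw":15},
  {"offset":[-5,0,-6.6],"spin":0,"jaw":15},
  {"offset":[-4.8,0,-4.6],"spin":0,"jaw":15},
  {"offset":[-4.8,0,-4.6],"spin":0,"jaw":15},
  {"offset":[-4,0,-3],"spin":0,"jaw":15},
  {"offset":[-3,0,-2],"spin":0,"jaw":15},
  {"offset":[0,0,0],"spin":0,"jaw":15},
  {"offset":[0,0,0],"spin":0,"jaw":15},
])

```text
clock: 8.25
eef_pos: [546.0, -433.9, 200.5]
eef_rot: [-3.141, 0.0, -0.015]
wrist_force: [-0.4, -0.6, -1.0]
finger_gap: 20.4
```

```bash
python3 - <<'E'
from h import *
c=cam("scene"); cv2.imwrite("pics/s4.png",cv2.resize(c["color"][170:290,240:400],None,fx=4.5,fy=4.5))
o=tilt(); c,q,n,ce=o["scene"]; 
s=manip.read_state(); print(s["eef_pos"],s["wrist_force"],s["moment"])
i=np.argsort(q[:,0])[:8]; print("front pts",q[i].mean(0).round(1)); 
E
```

```text
scene 826 tilt 37.5 n [-0.608  0.011  0.794] ce [ 532.3 -442.9   64.5] low [ 486.5 -442.3   27.4] high [ 570.  -468.5   94.9]
[ 546.10920111 -433.90608631  200.33823552] [-0.65173483 -0.13044065 -0.77697693] [ 0.00981842 -0.06334778 -0.00825081]
front pts [ 485.2 -455.6   28.6]
```

View pics/s4.png

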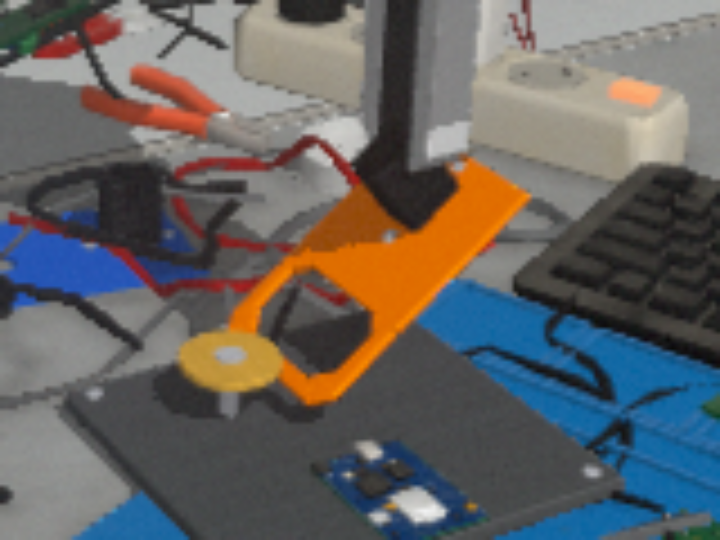

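Request:
drive_tool([
  {"offset":[0,0,0],"spin":0,"jaw":10},
  {"offset":[0,0,0],"spin":0,"jaw":10},
  {"offset":[8,0,0],"spin":0,"jaw":10},
  {"offset":[7,0,0],"spin":0,"jaw":10},
  {"offset":[0,0,-15],"spin":0,"jaw":10},
  {"offset":[0,0,-15],"spin":0,"jaw":10},
  {"offset":[-12,0,0],"spin":0,"jaw":10},
  {"offset":[-17,0,0],"spin":0,"jaw":10},
  {"offset":[-17,0,0],"spin":0,"jaw":10},
  {"offset":[-16.5,0,0],"spin":0,"jaw":10},
  {"offset":[0,0,0],"spin":0,"jaw":10},
  {"offset":[0,0,0],"spin":0,"jaw":10},
], force=30)

```text
clock: 9.55
eef_pos: [498.9, -433.5, 232.1]
eef_rot: [3.14, -0.001, -0.015]
wrist_force: [0.3, -1.2, -1.0]
finger_gap: 19.4
```

```bash
python3 - <<'E'
from h import *
c=cam("scene"); cv2.imwrite("pics/s5.png",cv2.resize(c["color"][140:290,220:400],None,fx=4,fy=4))
o=tilt(); c,q,n,ce=o["scene"]; 
s=manip.read_state(); print(s["eef_pos"],s["wrist_force"],s["moment"])
i=np.argsort(q[:,0])[:8]; print("front pts",q[i].mean(0).round(1),"pred end top",(s["eef_pos"]+[-58.6-2.4,0,-174.7+3.2]).round(1)); 
E
```

```text
scene 870 tilt 37.7 n [-0.612  0.008  0.791] ce [ 484.9 -442.2   95.2] low [ 440.3 -432.9   58.7] high [ 523.7 -453.   126.3]
[ 499.26309607 -433.27991101  231.26534946] [ 0.09550691 -0.52071542 -0.79936015] [0.05888348 0.02109936 0.07103442]
front pts [ 438.5 -453.9   60.3] pred end top [ 438.3 -433.3   59.8]
```

View pics/s5.png

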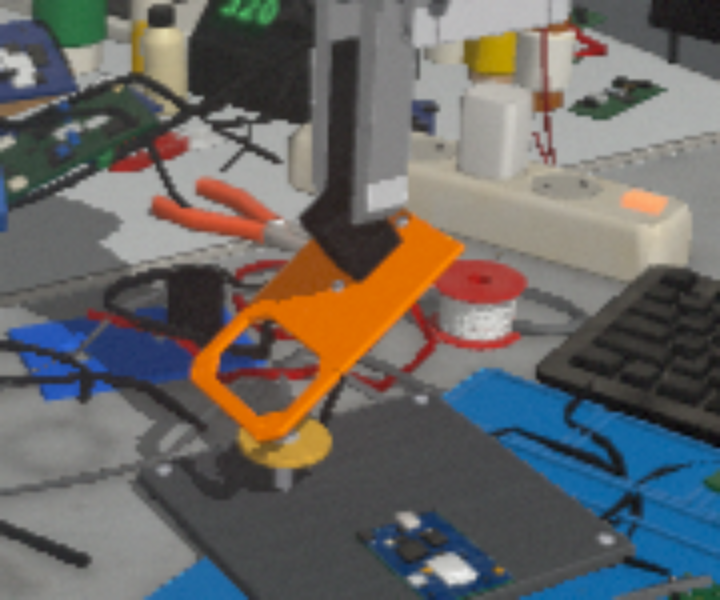

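Request:
drive_tool([
  {"offset":[0,0,10],"spin":0,"jaw":10},
  {"offset":[0,0,10],"spin":0,"jaw":10},
  {"offset":[0,0,10],"spin":0,"jaw":10},
  {"offset":[0,0,10],"spin":0,"jaw":10},
  {"offset":[0,0,0],"spin":0,"jaw":10},
  {"offset":[0,0,0],"spin":0,"jaw":10},
])

```text
clock: 10.25
eef_pos: [498.6, -433.3, 190.4]
eef_rot: [-3.141, 0.0, -0.015]
wrist_force: [-0.2, 0.5, -0.2]
finger_gap: 19.6
```

```bash
python3 - <<'E'
from h import *
c=cam("scene"); cv2.imwrite("pics/s6.png",cv2.resize(c["color"][170:290,240:380],None,fx=5,fy=5))
o=tilt(); c,q,n,ce=o["scene"]; 
s=manip.read_state(); print(s["eef_pos"],s["wrist_force"],s["moment"])
E
```

```text
scene 891 tilt 37.6 n [-0.609  0.008  0.793] ce [ 483.3 -442.7   53.8] low [ 438.6 -450.    16.6] high [ 522.7 -464.    85.8]
[ 498.64275847 -433.38780439  191.0835343 ] [-0.27203993  0.54954246 -1.29485722] [0.04845364 0.01295518 0.01028688]
```

View pics/s6.png

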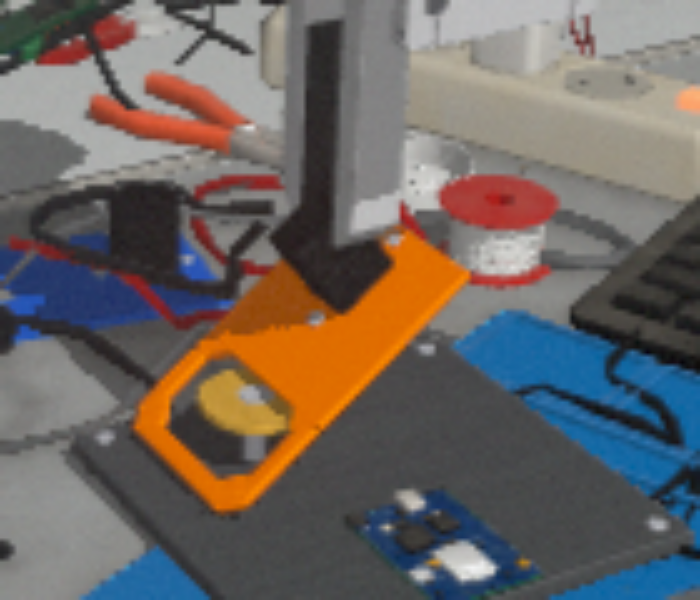

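Request:
drive_tool([
  {"offset":[6,0,0],"spin":0,"jaw":10},
  {"offset":[6,0,0],"spin":0,"jaw":10},
  {"offset":[4,0,0],"spin":0,"jaw":10},
  {"offset":[2.5,0,0],"spin":0,"jaw":10},
  {"offset":[0,0,0],"spin":0,"jaw":10},
  {"offset":[0,0,2],"spin":0,"jaw":10},
  {"offset":[0,0,2],"spin":0,"jaw":10},
  {"offset":[0,0,0],"spin":0,"jaw":10},
])

```text
clock: 11.15
eef_pos: [517.4, -433.7, 187.4]
eef_rot: [3.141, -0.002, -0.015]
wrist_force: [2.3, 1.5, 4.1]
finger_gap: 19.5
```

```bash
python3 - <<'E'
from h import *
c=cam("scene"); cv2.imwrite("pics/s7.png",cv2.resize(c["color"][170:290,240:380],None,fx=5,fy=5))
o=tilt()
s=manip.read_state(); print(s["eef_pos"],s["wrist_force"],s["moment"])
E
```

```text
scene 846 tilt 36.7 n [-0.598  0.012  0.802] ce [ 502.  -443.9   50.9] low [ 456.1 -459.5   14.6] high [ 541.4 -452.9   81.8]
[ 517.35927813 -433.65250966  187.43168583] [3.11565157 0.28292779 6.29349963] [ 0.14519742 -0.46718126  0.0039377 ]
```

View pics/s7.png

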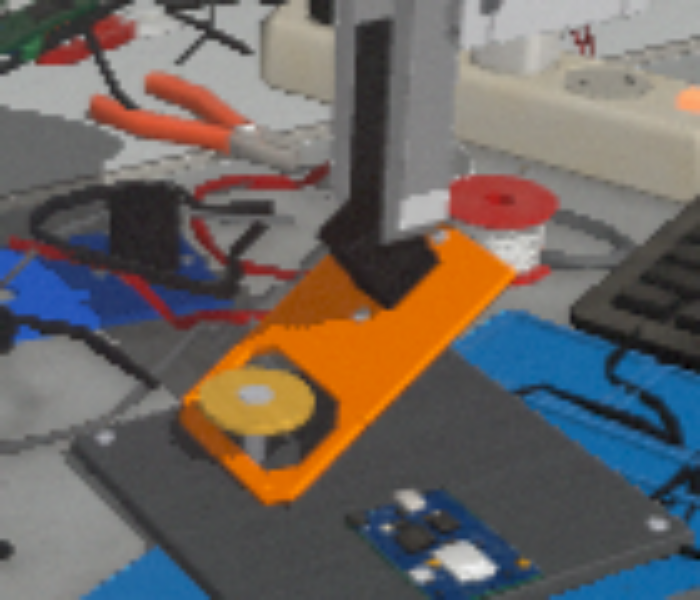

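Request:
drive_tool([
  {"offset":[0,0,0],"spin":0,"jaw":10},
  {"offset":[0,0,0],"spin":0,"jaw":10},
  {"offset":[4.9,0,4],"spin":0,"jaw":10},
  {"offset":[5,0,4],"spin":0,"jaw":10},
  {"offset":[4.6,0,5],"spin":0,"jaw":10},
  {"offset":[4.6,0,5],"spin":0,"jaw":10},
  {"offset":[0,0,0],"spin":0,"jaw":10},
], force=3)

```text
clock: 11.95
eef_pos: [536.5, -433.5, 167.2]
eef_rot: [-3.14, 0.001, -0.014]
wrist_force: [-0.7, -0.8, -1.1]
finger_gap: 19.8
```

```bash
python3 - <<'E'
from h import *
o=tilt(); c,q,n,ce=o["scene"]
i=np.argsort(q[:,0])[:8]; print("front pts",q[i].mean(0).round(1))
s=manip.read_state(); print(s["eef_pos"],s["wrist_force"],s["finger_gap"])
E
```

```text
scene 711 tilt 19.9 n [-0.341  0.005  0.94 ] ce [ 509.7 -440.7   36.4] low [ 454.1 -459.5   15.3] high [ 554.  -461.6   53.9]
front pts [ 453.7 -442.1   16.7]
[ 536.27908561 -433.60991692  167.79813374] [-0.61320181  0.04197996 -0.16603763] 19.922299094067213
```

Request:
drive_tool([
  {"offset":[4,0,5.5],"spin":0,"jaw":10},
  {"offset":[4,0,5.5],"spin":0,"jaw":10},
  {"offset":[2.8,0,5.3],"spin":0,"jaw":10},
  {"offset":[2.7,0,5.3],"spin":0,"jaw":10},
  {"offset":[2.3,0,4.8],"spin":0,"jaw":10},
  {"offset":[2.3,0,4.5],"spin":0,"jaw":10},
  {"offset":[0,0,0],"spin":0,"jaw":10},
  {"offset":[0,0,0],"spin":0,"jaw":10},
])

```text
clock: 12.8
eef_pos: [554.2, -434.1, 137.7]
eef_rot: [-3.142, 0.0, -0.015]
wrist_force: [-0.8, 0.0, -0.8]
finger_gap: 19.8
```

```bash
python3 - <<'E'
from h import *
c=cam("scene"); cv2.imwrite("pics/s8.png",cv2.resize(c["color"][170:290,240:380],None,fx=5,fy=5))
o=tilt(); c,q,n,ce=o["scene"]
i=np.argsort(q[:,0])[:8]; print("front pts",q[i].mean(0).round(1))
s=manip.read_state(); print(s["eef_pos"],s["wrist_force"],s["finger_gap"])
E
```

```text
scene 610 tilt 0.5 n [-0.009  0.     1.   ] ce [ 515.7 -445.3   17. ] low [ 457.7 -417.8   14.6] high [ 531.3 -470.2   19.5]
front pts [ 455.3 -449.9   16.6]
[ 554.23338761 -434.18915172  138.02176883] [-0.86497604 -0.59592369 -0.75540742] 19.959130221560887
```

View pics/s8.png

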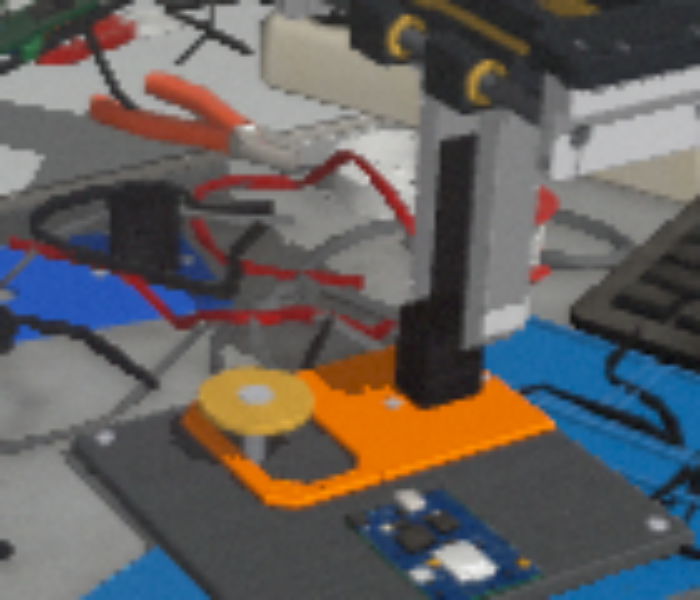

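Request:
drive_tool([
  {"offset":[0,0,0],"spin":0,"jaw":22},
  {"offset":[0,0,0],"spin":0,"jaw":30},
  {"offset":[0,0,0],"spin":0,"jaw":45},
  {"offset":[0,0,0],"spin":0,"jaw":45},
  {"offset":[0,0,-10],"spin":0,"jaw":45},
  {"offset":[0,0,-20],"spin":0,"jaw":45},
  {"offset":[0,0,-30],"spin":0,"jaw":45},
  {"offset":[0,0,-30],"spin":0,"jaw":45},
  {"offset":[0,40,-10],"spin":0,"jaw":45},
  {"offset":[0,40,0],"spin":0,"jaw":45},
  {"offset":[0,40,0],"spin":0,"jaw":45},
  {"offset":[0,0,0],"spin":0,"jaw":45},
])

```text
clock: 14.1
eef_pos: [550.6, -558.2, 236.5]
eef_rot: [-3.142, 0.001, -0.019]
wrist_force: [-0.6, -0.4, -0.7]
finger_gap: 44.9
```

```bash
python3 - <<'E'
from h import *
t=cam("top"); c=cam("scene")
a=cv2.resize(t["color"][130:240,190:410],None,fx=3.5,fy=3.5); b=cv2.resize(c["color"][210:280,220:400],None,fx=770/180,fy=2.9)
b=b[:200]; cv2.imwrite("pics/s9.png",np.vstack([a,b]))
o=tilt(); q=o["scene"][1]; print("z",np.percentile(q[:,2],[2,50,98]))
P=cloud(t); ok=(mask(t,"orange")>0)&(P[...,2]>8)&(P[...,2]<30)&(P[...,0]>440)&(P[...,0]<590)&(P[...,1]<-380)&(P[...,1]>-480); q=P[ok]
print("top",len(q),np.percentile(q,[1,50,99],axis=0).round(1) if len(q) else '')
s=manip.read_state(); print(s["clock"],s["eef_pos"],s["wrist_force"],s["finger_gap"])
E
```

```text
scene 595 tilt 0.1 n [-0.001  0.     1.   ] ce [ 515.8 -445.3   15.6] low [ 467.1 -466.8   13.5] high [ 512.5 -416.    18.3]
z [14.32454915 15.6573211  16.98935208]
top 49 [[ 560.8 -427.2   12.4]
 [ 568.1 -410.1   15.7]
 [ 571.2 -399.9   18.7]]
14.25 [ 552.57547252 -553.65806102  237.94052013] [ 0.15934144 -0.1143557  -0.08881226] 45.03327964881639
```

View pics/s9.png

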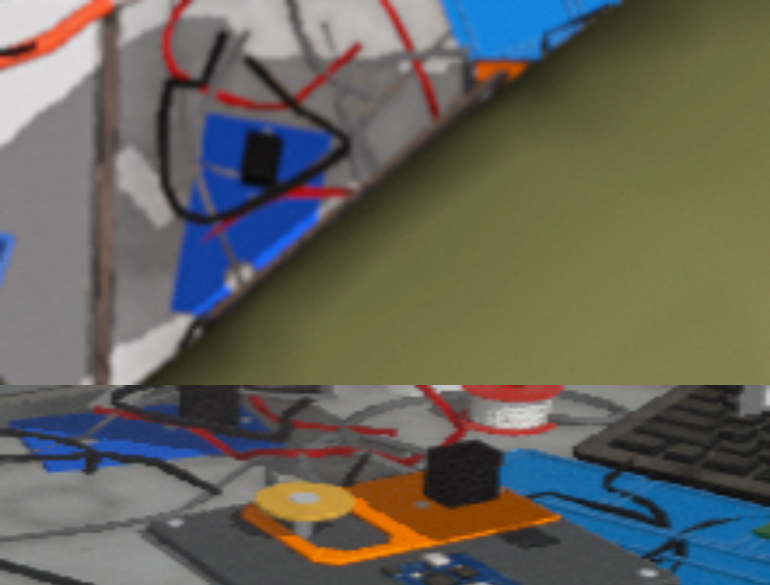

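The lower half of the picture (scene camera) shows the orange plate flat on the board. Its end bar is under the brass head (about 305,500) and the neck stands in the eye. In the upper half (top camera) the blue plate lies where it was, at about (255,190), but the arm hides the stud. Tilt is 0.1° and the plate's top face is at z = 15.7 (16 expected). The gripper is clear, so I'm handing in.

```bash
python3 -c "
from cell import manip
print(manip.sign_off())"
```

```text
the job is handed in; nothing more can be done
None
```

The orange tag plate is fastened: it lies flat on the board, caught under the brass head, with its grip block to +x of the stud. I handed the job in at about 14.3 s.

**How it was done:** The drive could not tilt the tool. So I pinched the block lightly across y, hooked the end bar under the near rim of the head and lifted the block, which pivoted the plate in the grip to 37.5°. I then locked the grip and withdrew the bar. Next I lifted the plate over the stud, lowered the eye past the head and drew the bar under it towards the neck. I eased the grip again, lowered the block end until the plate was level, let go and backed off.

**Last checks:**
- **Plate:** the tilt was 0.1° and the top face stood at z = 15.7 mm, against 16 mm expected. The scene picture shows the end bar under the head and the neck inside the eye.
- **Bystander:** the blue plate looked unmoved in both cameras; I did not measure it again.
- **Robot:** it was clear of everything. The largest wrist force in any reading was about 6–7 N, when the bar touched the board.

**Not confirmed:** the arm hid the stud from the top camera at the end, so the final position rests on the scene camera alone. The two cameras differed by 3–4 mm on the stud's x. I used the top camera's value, and the contacts bore it out to within 1–2 mm.

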